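# Tip the sanding block grit side down and slide it into its bay

### The arm

A 6-joint arm with a two-finger parallel gripper is mounted at the origin on the work surface; the furniture and walls round the work are solid. World frame = base frame: x ahead of the robot, y to its left, z up, the work surface at z = 0. Lengths are in mm, angles in rad, forces in N, time in s.
With the tool pointing down it reaches from about 275 to 750 mm from the base axis. Payload 10.2 kg.
Tool frame: the origin (TCP) lies at the very end of the fingers, on their centre line; the grasp point (between the pads) lies 19 mm behind it; z points along the fingers, y is the direction in which the jaws open and shut (so a half turn about z gives the same grasp; the last joint's range is limited). The gripper opens to 85 mm and grips with 20 to 120 N. Pads are 22 mm wide; open, the fingers measure 114 mm over their backs; the gripper's body (76 mm by 85 mm) begins 54 mm behind the grasp point. The pads swing forward as they close: fully open they stand 13 mm farther back than shut.
Start: joints at [-0.223, 0.313, 1.498, -0, 1.331, -0.223], TCP at [525.006, -0.013, 231.294] pointing down, gripper open.
Joint ranges: [-2.94, 2.94], [-0.97, 2.17], [0.19, 2.56], [-1.23, 4.37], [0.02, 3.11], [-2.88, 2.88]. Speed limits (rad/s): [2.39, 2.39, 3.01, 3.14, 3.14, 3.14].

### API

Orientations are given as a unit quaternion [w, x, y, z].
In Python, from rig import ctrl, eyes, order gives the robot as it stands.
- The arm moves only by the tool move_arm, never from a script. Its argument "deltas" is a list of rows, each a list of 6 numbers: the shift along the tool's x, y, z in cm, then the turn, a rotation vector about the tool's x, y, z in degrees. A call has exactly 10 rows; each row shifts and turns the commanded pose from where the row before left it, along the tool's axes as they then stand; what a row does not reach is not made up. A row lasts 1/10 s, in which the tool goes at most 50 mm and 8.59 degrees, less where a joint would pass 70% of its speed; a pose out of reach is approached as far as the arm can. A call is refused whole if a number of a shift passes 5 or a number of a turn 8.59, either way. A call with a gripper value outside its range is refused whole. "grip" is the finger opening in cm, from 0 to 8.54, set as the call begins (left out, the last holds). The fingers move at their own pace and stop on an object; "newtons" is the grip in N (left out, the last holds). Time passes only in rows, so rows that do not move let the fingers close, or fill a call up. It gives the time, the measured TCP pose, the force and the opening at its end, in the units of the state.
- ctrl.sense(): the state, without advancing time (a new reading comes with each control period).
- eyes.capture(name): name is "scene" or "side" or "wrist"; returns the picture (420x560x3 uint8, blue, green, red); there is no depth.
- eyes.camera_params(name): a dict with "K" (3x3 intrinsics, pixels), "k1" (the pictures are not rectified: a ray, as slopes to the right and down, at radius r is drawn at 1 + k1 r^2 times it, then the intrinsics apply), "camera_from_world" (4x4, takes a point from world to camera coordinates). Camera axes: x right, y down, z forward; pixel columns grow to the right and rows downward; lengths in mm; the calibration is good to about 2 mm. A picture is of the moment at which its call begins: read the wrist's pose just before it. camera_params takes no time and is no camera call; for the wrist camera it gives the pose at the moment of the call.
- order.finish_job(): hands the job in, once; it reports no verdict.
The state is a dict: "time_s": time; "joints": joint angles; "dq": joint speeds; "tau": joint torques, N m; "eef_pos": TCP position; "ee_rot": TCP orientation; "force": force on the tool from outside, world axes, zero at the start; "wrist_torque": the same for the moment, N m; "grip_width": opening from 0.0 (shut) to 1.0 (fully open).
Only numpy, scipy, OpenCV 4.12 (cv2) and the standard library are available. Lean on these libraries where they do the work, as an engineer would, in place of code of your own. Each camera call takes 0.05 s, during which the arm holds its last target.

### The job

The cork sanding block left standing on end has to go back into the wooden tray like its neighbour. Without picking it up, push it over so that its red grit face is down on the table, then slide it lengthwise into the free bay (the one with the blue felt) until it is fully home against the back wall. Leave everything else where it is.

Things in the scene. Friction and masses are not known exactly. Their poses are not given: they have to be found in the camera images.
- block: the cork-brown sanding block to put away, 44 (own x) x 70 (own y) x 26 mm (own z), about 50 g. Starts standing on a 44 x 26 mm end, 70 mm tall, own y up, turned any way. Origin: centre of the red grit face, a 44 x 70 mm side with a 3.5 mm red rim that looks along own -z; the plain cork face is opposite, at own z = +26 mm
- block_mid (a point): middle of that block's volume, 13 mm from the grit face, with the block's own axes. Pushed 55 mm above the table on the plain face, towards the grit side, the block tips over and lies grit down, its middle then about 5 cm farther that way
- tray: pale wooden tray fixed to the table, 129 (own y) x 66 mm (own x), walls 10 mm thick, 18 mm high, no floor. Two bays side by side, 49 mm wide, middles at own y = +-29.5 mm, open to own -x; blocks slide in along own +x. Back wall's inner face at own x = +30 mm, round wall noses end at x = -26 mm. Origin: under its centre at table height; +x is roughly world +y
- felt: blue felt patch, 44 x 40 mm (look only: blocks slide over it as if it had no height) in the free bay, which can be either one. Its origin, at table height, is the spot under the block's middle when the block is home (it then sticks 14 mm out of the bay); own +x is the direction of sliding in, own y across the bay
- block_done: the identical sanding block already home in the other bay, grit down, lengthwise; loose; origin at the centre of its underside
- pot_white_lid: orange pigment pot with a white lid, 56 x 55 mm, origin under its centre; bystander
- pot_red_lid: peach pigment pot with a red lid, 56 x 55 mm, origin under its centre; bystander
- wax: yellow beeswax block lying flat, 32 x 60 x 14 mm, origin under its centre; bystander
- tape: roll of masking tape lying flat, 103 mm across, 25 mm high, origin under its centre; bystander
- jar: glass jar, 64 mm across, 100 mm high, origin under its centre; bystander
- toothbrush: red and white toothbrush lying flat, 195 mm long (own y), origin under its middle; bystander
- pot_ochre: ochre pigment pot with a black lid, 52 x 55 mm, origin under its centre; bystander

How it is judged:
By the outcome, as a careful person would: the job done as asked, in the order asked, and still so for the second after the job is handed in, with the robot touching nothing.
It also fails if it takes over 64 s, if anything falls off the work surface, if the arm or the gripper's body presses on something with over 40 N, if the wrist force passes 120 N, or if a joint passes its speed limit or range.

## Working session

There is one attempt and no reset: what is moved stays moved. The work goes in short steps, Python scripts to look and compute and a tool call to move; the robot and the scene stay as the last step left them, time stands still between calls to the robot, and variables do not carry over. Pictures are saved under pics/ and viewed, and the job is handed in when it is done.

Besides the shell and the picture viewer there is one more tool, called after ">>>" as name(argument=value, ...) on one line, values as JSON. move_arm: Moves the arm, as the interface text tells. Its arguments: {"type":"object","properties":{"deltas":{"type":"array"},"grip":{"type":"number"},"newtons":{"type":"number"}},"required":["deltas"]}

```bash
mkdir -p pics; ls; cat > h.py <<'E'
import numpy as np, cv2
from rig import ctrl, eyes, order
def und(name,px,cp=None):
    cp=cp or eyes.camera_params(name); K=np.array(cp["K"]);k=cp["k1"]
    D=np.array([(px[0]-K[0,2])/K[0,0],(px[1]-K[1,2])/K[1,1]]);u=D.copy()
    for _ in range(30): u=D/(1+k*(u@u))
    return u,cp
def ray(name,px,cp=None):
    u,cp=und(name,px,cp);T=np.array(cp["camera_from_world"]);R=T[:3,:3]
    return -R.T@T[:3,3], R.T@np.array([u[0],u[1],1])
def onz(name,px,z=0,cp=None):
    c,d=ray(name,px,cp); return c+d*(z-c[2])/d[2]
def proj(name,P,cp=None):
    cp=cp or eyes.camera_params(name);T=np.array(cp["camera_from_world"]);K=np.array(cp["K"])
    p=T[:3,:3]@np.array(P,float)+T[:3,3];s=p[:2]/p[2];s=s*(1+cp["k1"]*(s@s))
    return K[:2,:2]@s+K[:2,2]
E
python3 - <<'E'
from h import *
for n in ("scene","side","wrist"):
    cp=eyes.camera_params(n)
    im=eyes.capture(n);cv2.imwrite(f"pics/{n}0.png",im)
    T=np.array(cp["camera_from_world"]);print(n,-T[:3,:3].T@T[:3,3],T[2,:3],cp["K"],cp["k1"])
print(ctrl.sense())
E
```

```text
pics
scene [-360.34510934  612.06685794 1118.90199384] [ 0.6072656  -0.4017646  -0.68542957] [[546.0012992    0.         277.73762994]
 [  0.         546.0012992  209.63084918]
 [  0.           0.           1.        ]] 0.016049354387683838
side [   12.91556532 -1010.6499503   1011.20615498] [ 0.37921118  0.67162484 -0.63648956] [[427.05857599   0.         275.8273017 ]
 [  0.         427.05857599 216.64150306]
 [  0.           0.           1.        ]] -0.052842042842630145
wrist [524.61479984  68.42367564 373.42282198] [-0.00113695 -0.27011474 -0.96282747] [[292.89427574   0.         278.66591936]
 [  0.         292.89427574 209.4413836 ]
 [  0.           0.           1.        ]] -0.03342599181022769
{'time_s': 0.15, 'joints': array([-2.23409642e-01,  3.13286835e-01,  1.49821027e+00,  1.82396707e-05,
        1.33099068e+00, -2.23362839e-01]), 'dq': array([-0.00095407, -0.00232156, -0.00195132, -0.00079653,  0.00110195,
       -0.00087173]), 'tau': array([ 1.79854873e-03, -4.12368500e+01, -2.59796566e+01, -1.57318855e-04,
        3.17765021e-03, -3.62555340e-05]), 'eef_pos': array([5.24827469e+02, 2.66101084e-02, 2.30903954e+02]), 'ee_rot': array([-3.83444727e-04,  7.07124792e-01,  7.07088628e-01, -2.31008511e-04]), 'force': array([-0.682225  , -0.11075689, -0.96321523]), 'wrist_torque': array([-0.09067322, -0.01530957,  0.04233237]), 'grip_width': 0.9998945596988623}
```

View pics/scene0.png

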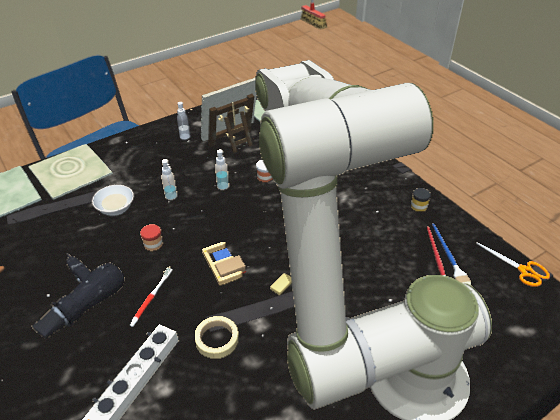

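View pics/side0.png

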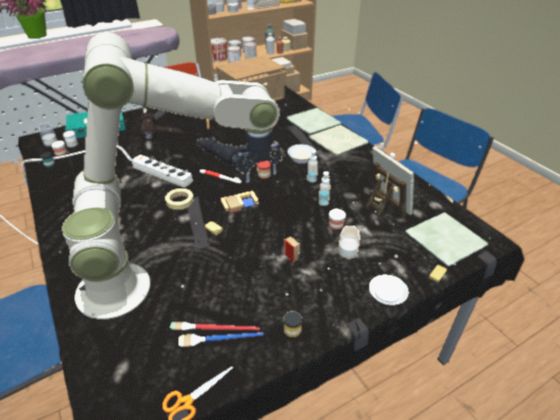

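View pics/wrist0.png

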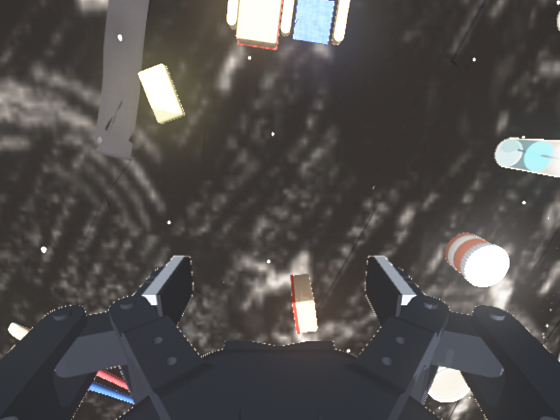

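```bash
python3 - <<'E'
from h import *
im=cv2.imread("pics/wrist0.png")
a=cv2.resize(im[0:60,200:380],None,fx=4,fy=4,interpolation=cv2.INTER_CUBIC)
b=cv2.resize(im[255:350,255:365],None,fx=5,fy=5,interpolation=cv2.INTER_CUBIC)
cv2.imwrite("pics/w0tray.png",a);cv2.imwrite("pics/w0blk.png",b)
s=cv2.imread("pics/side0.png");cv2.imwrite("pics/s0.png",cv2.resize(s[150:290,190:370],None,fx=4,fy=4,interpolation=cv2.INTER_CUBIC))
s=cv2.imread("pics/scene0.png");cv2.imwrite("pics/sc0.png",cv2.resize(s[210:310,180:320],None,fx=5,fy=5,interpolation=cv2.INTER_CUBIC))
E
```

```text
(no output)
```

View pics/w0tray.png

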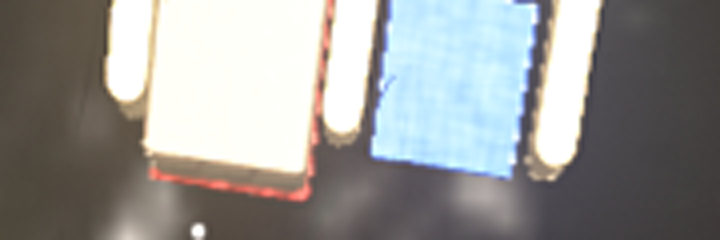

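View pics/w0blk.png

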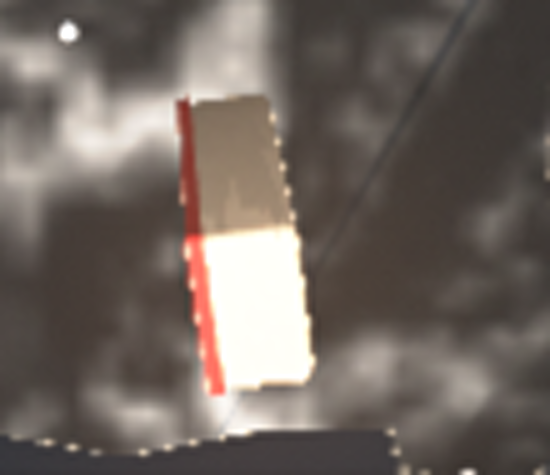

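View pics/s0.png

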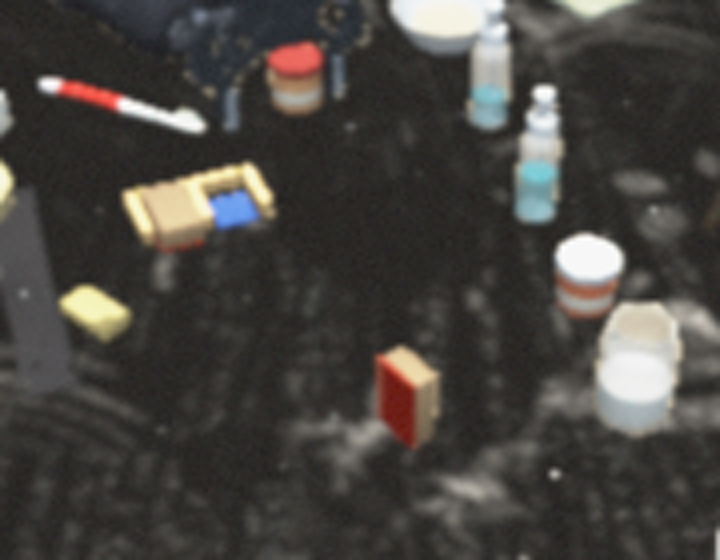

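View pics/sc0.png

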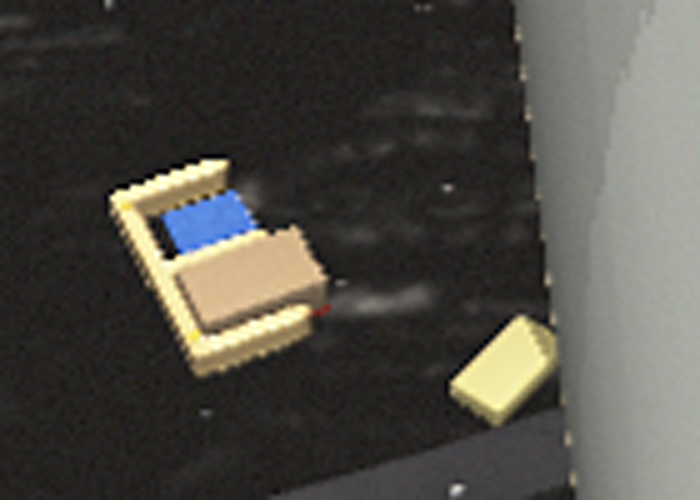

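```bash
python3 - <<'E'
from h import *
w=lambda z,s,o:(np.array(z)/s+np.array(o))
def P(n,l,s,o,z):
    for q in l: print(n,q,onz(n,w(q,s,o),z).round(1)[:2])
print("block top");P("wrist",[(188,235),(300,228),(315,382),(212,393)],5,(255,255),70)
print("block base");P("wrist",[(180,100),(270,97)],5,(255,255),0)
print("felt");P("wrist",[(372,157),(512,178)],4,(200,0),0)
P("scene",[(163,212),(237,190),(260,228),(185,253)],5,(180,210),0)
print("done block base front");P("wrist",[(150,178),(308,200)],4,(200,0),0)
print("done block top front z26");P("wrist",[(147,150),(305,175)],4,(200,0),26)
print("noses top z18");P("wrist",[(123,103),(342,132),(553,165)],4,(200,0),18)
print("side block top z70");P("side",[(375,353),(403,345),(440,372),(412,387)],4,(190,150),70)
print("side block base");P("side",[(378,420),(415,447),(437,432)],4,(190,150),0)
print("tray back scene z18");P("scene",[(112,197),(190,350)],5,(180,210),18)
print("wax z14");P("scene",[(450,390),(523,315),(556,350),(495,412)],5,(180,210),14)
print("white pot top, jar base");P("side",[(588,250)],4,(190,150),55);P("side",[(635,410)],4,(190,150),0)
print("felt blue mask wrist");P("side",[(205,205),(248,192),(260,222),(215,230)],4,(190,150),0)
P("side",[(295,55)],4,(190,150),55);P("side",[(293,103)],4,(190,150),0)
E
```

```text
block top
wrist (188, 235) [ 540.8 -130.7]
wrist (300, 228) [ 567.3 -128.8]
wrist (315, 382) [ 572.6 -172.2]
wrist (212, 393) [ 547.4 -175.4]
block base
wrist (180, 100) [ 541.7 -132.8]
wrist (270, 97) [ 567.2 -131.8]
felt
wrist (372, 157) [540.7 166.9]
wrist (512, 178) [581.2 161.6]
scene (163, 212) [587.8 201. ]
scene (237, 190) [579.4 158.9]
scene (260, 228) [547.7 162.5]
scene (185, 253) [554.7 205.6]
done block base front
wrist (150, 178) [476.7 161.5]
wrist (308, 200) [522.3 155.6]
done block top front z26
wrist (147, 150) [479.4 161.9]
wrist (305, 175) [521.7 155.7]
noses top z18
wrist (123, 103) [472.3 175.7]
wrist (342, 132) [531.7 168.4]
wrist (553, 165) [589.7 160.4]
side block top z70
side (375, 353) [ 541.2 -126.7]
side (403, 345) [ 566.1 -129.7]
side (440, 372) [ 575.1 -172.3]
side (412, 387) [ 546.4 -176. ]
side block base
side (378, 420) [ 540.5 -133.9]
side (415, 447) [ 550.9 -176.3]
side (437, 432) [ 575.8 -170.6]
tray back scene z18
scene (112, 197) [597.8 225.5]
scene (190, 350) [480.1 242.4]
wax z14
scene (450, 390) [385.9 143.2]
scene (523, 315) [406.3  84.1]
scene (556, 350) [377.3  83.2]
scene (495, 412) [361.3 132. ]
white pot top, jar base
side (588, 250) [782.7 -90.4]
side (635, 410) [ 734.6 -232.2]
felt blue mask wrist
side (205, 205) [545.4 205.5]
side (248, 192) [591.2 203.2]
side (260, 222) [579.3 154.8]
side (215, 230) [536.3 165.4]
side (295, 55) [709.7 322.6]
side (293, 103) [703.4 318. ]
```

>>> move_arm(deltas=[[-1.6,0.85,1.0,0,0,0],[-1.6,0.85,1.0,0,0,0],[-1.6,0.85,1.0,0,0,0],[-1.6,0.85,1.0,0,0,0],[-1.6,0.85,1.0,0,0,0],[-1.6,0.85,1.0,0,0,0],[-1.6,0.85,1.0,0,0,0],[-1.6,0.85,1.0,0,0,0],[-1.6,0.85,1.0,0,0,0],[0,0,0,0,0,-8.4]], grip=0)

```text
time_s: 1.15
eef_pos: [601.4, -147.0, 138.2]
ee_rot: [-0.002, 0.654, 0.757, -0.001]
force: [0.2, 0.3, 0.4]
grip_width: -0.006
```

```bash
python3 - <<'E'
from h import *
s=ctrl.sense();print(s["eef_pos"],s["ee_rot"],s["grip_width"],s["time_s"])
cv2.imwrite("pics/w1.png",eyes.capture("wrist"))
E
```

```text
[ 601.37474004 -147.03473789  138.15538628] [-1.55801721e-03  6.53758713e-01  7.56701188e-01 -6.55930995e-04] -0.0059173331096172965 1.15
```

View pics/w1.png

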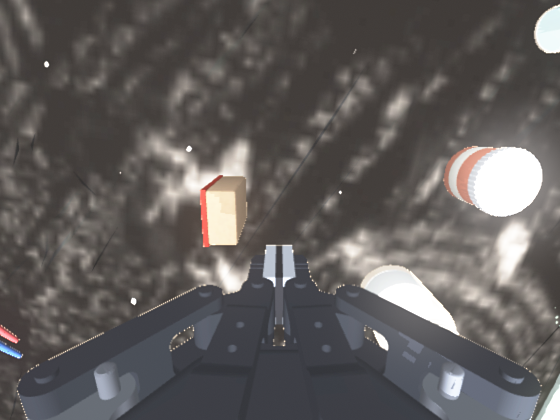

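>>> move_arm(deltas=[[0,0,1.5,0,0,0],[0,0,1.5,0,0,0],[0,0,1.5,0,0,0],[0,0,1.5,0,0,0],[0,0,1.4,0,0,0],[0,0,1.2,0,0,0],[0,-0.4,0,0,0,0],[0,-0.4,0,0,0,0],[0,-0.4,0,0,0,0],[0,-0.4,0,0,0,0]])

```text
time_s: 2.2
eef_pos: [585.6, -146.6, 56.0]
ee_rot: [0.001, 0.653, 0.757, 0.0]
force: [0.1, 0.0, 0.7]
grip_width: 0.003
```

>>> move_arm(deltas=[[0,-0.4,0,0,0,0],[0,-0.4,0,0,0,0],[0,-0.4,0,0,0,0],[0,-0.4,0,0,0,0],[0,-0.4,0,0,0,0],[0,-0.4,0,0,0,0],[0,-0.4,0,0,0,0],[0,-0.4,0,0,0,0],[0,0,0,0,0,0],[0,0,0,0,0,0]])

```text
time_s: 3.2
eef_pos: [554.0, -151.1, 55.4]
ee_rot: [0.0, 0.653, 0.757, 0.0]
force: [0.6, 1.2, 0.6]
grip_width: -0.003
```

```bash
python3 - <<'E'
from h import *
s=ctrl.sense();print(s["eef_pos"],s["force"],s["time_s"])
cv2.imwrite("pics/w2.png",eyes.capture("wrist"))
im=eyes.capture("side");cv2.imwrite("pics/s2.png",cv2.resize(im[170:310,220:400],None,fx=4,fy=4))
E
```

```text
[ 554.04545002 -151.06692899   55.35998356] [0.56636537 1.23784117 0.60849862] 3.2
```

View pics/w2.png

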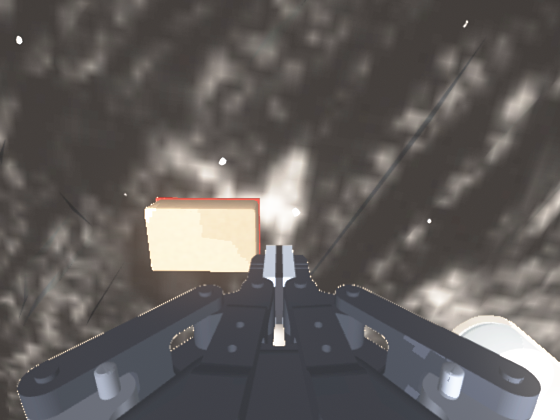

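View pics/s2.png

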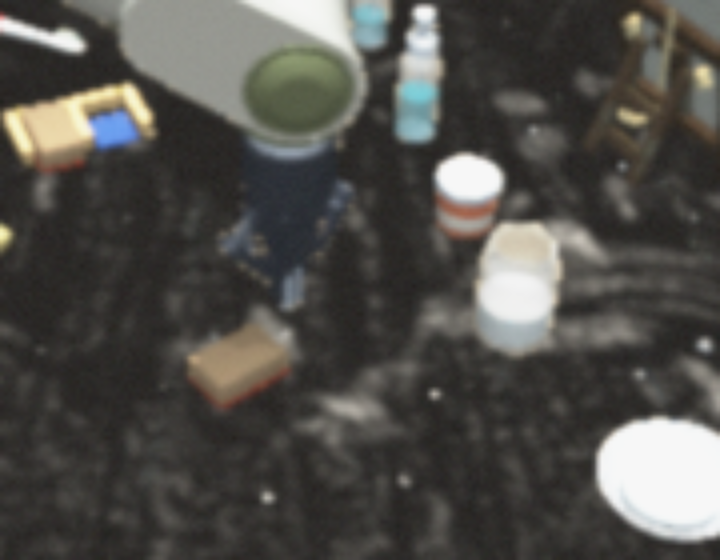

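```bash
python3 - <<'E'
from h import *
for p,z in [((157,198),0),((260,198),0),((147,207),26),((255,206),26),((152,270),26)]: print(p,onz("wrist",p,z).round(1))
for p in [(190,365),(262,325),(290,360),(218,403)]: print(onz("side",(p[0]/4+220,p[1]/4+170),26).round(1))
E
```

```text
(157, 198) [ 466.7 -142.5    0. ]
(260, 198) [ 537.9 -132.1    0. ]
(147, 207) [ 470.9 -141.3   26. ]
(255, 206) [ 536.3 -131.1   26. ]
(152, 270) [ 475.1 -183.8   26. ]
[ 465.  -153.7   26. ]
[ 538.7 -143.    26. ]
[ 537.7 -189.1   26. ]
[ 464.  -201.2   26. ]
```

>>> move_arm(deltas=[[0,-1.2,-0.5,0,0,0],[0,-1.2,-0.5,0,0,0],[0,-1.2,-0.5,0,0,0],[0,-1.3,-0.5,0,0,0],[0,0,0,0,0,8.5],[0,0,0,0,0,8.5],[0,0,0,0,0,8.5],[0,0,0,0,0,8.5],[0,0,0,0,0,8.5],[0,0,0,0,0,8.5]], grip=6.5, newtons=20)

```text
time_s: 4.3
eef_pos: [505.7, -158.2, 75.3]
ee_rot: [0.0, 0.917, 0.399, 0.0]
force: [0.4, -0.3, -0.1]
grip_width: 0.764
```

>>> move_arm(deltas=[[0,0,0,0,0,8.5],[0,0,0,0,0,8.5],[0,0,0,0,0,8.5],[0,0,0,0,0,8.5],[0,0,0,0,0,5.0],[0,0,0,0,0,0],[0,0,0,0,0,0],[0,0,0,0,0,0],[0,0,0,0,0,0],[0,0,0,0,0,0]])

```text
time_s: 5.3
eef_pos: [505.6, -158.2, 75.3]
ee_rot: [-0.0, 0.997, 0.074, 0.0]
force: [-1.2, -0.1, 0.3]
grip_width: 0.765
```

```bash
python3 - <<'E'
from h import *
from scipy.spatial.transform import Rotation as R
s=ctrl.sense();q=s["ee_rot"];print(s["eef_pos"],s["grip_width"],s["time_s"]);print(R.from_quat([*q[1:],q[0]]).as_matrix().round(3))
cv2.imwrite("pics/w3.png",eyes.capture("wrist"))
E
```

```text
[ 505.55629003 -158.19578246   75.30603922] 0.7645005029085727 5.3
[[ 0.989  0.147  0.   ]
 [ 0.147 -0.989  0.   ]
 [ 0.    -0.    -1.   ]]
```

View pics/w3.png

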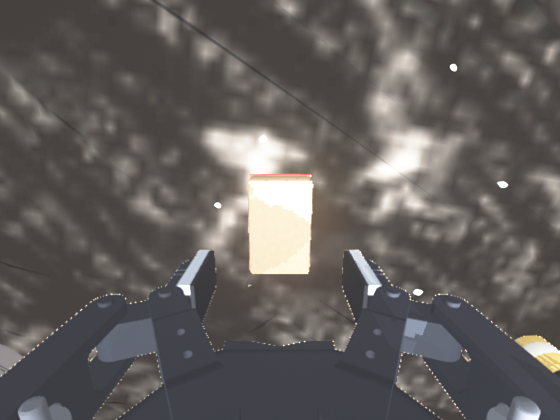

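>>> move_arm(deltas=[[0,0,1.2,0,0,0],[0,0,1.2,0,0,0],[0,0,1.2,0,0,0],[0,0,1.2,0,0,0],[0,0,1.2,0,0,0],[0,0,0.8,0,0,0],[0,0,0,0,0,0],[0,0,0,0,0,0],[0,0,0,0,0,0],[0,0,0,0,0,0]])

```text
time_s: 6.35
eef_pos: [505.8, -158.3, 7.8]
ee_rot: [0.0, 0.997, 0.073, 0.0]
force: [0.2, -0.1, 0.8]
grip_width: 0.761
```

>>> move_arm(deltas=[[0,0,0,0,0,0],[0,0,0,0,0,0],[0,0,0,0,0,0],[0,0,0,0,0,0],[0,0,0,0,0,0],[0,0,0,0,0,0],[0,0,0,0,0,0],[0,0,0,0,0,0],[0,0,0,0,0,0],[0,0,0,0,0,0]], grip=4.6)

```text
time_s: 7.35
eef_pos: [505.5, -158.2, 7.3]
ee_rot: [0.0, 0.997, 0.073, -0.0]
force: [0.4, 0.0, 0.3]
grip_width: 0.541
```

```bash
python3 - <<'E'
from h import *
s=ctrl.sense();print(s["force"],s["time_s"])
cv2.imwrite("pics/w4.png",eyes.capture("wrist"))
E
```

```text
[0.35718522 0.00452998 0.2868506 ] 7.35
```

View pics/w4.png

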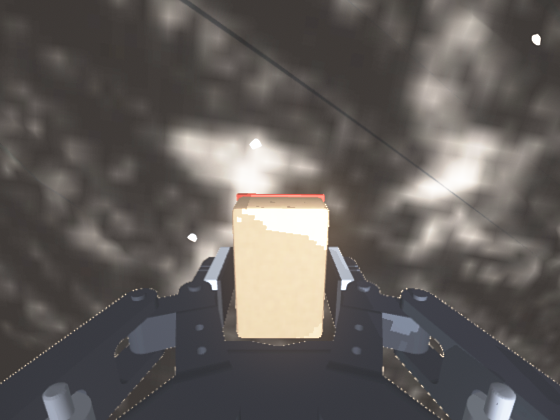

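>>> move_arm(deltas=[[0,0,0,0,0,-7.4],[0,0,0,0,0,-7.4],[0,0,0,0,0,-7.4],[0,0,0,0,0,-7.4],[0,0,0,0,0,-7.4],[0,0,0,0,0,-7.4],[0,0,0,0,0,-7.4],[0,0,0,0,0,-7.4],[0,0,0,0,0,-7.4],[0,0,0,0,0,-7.4]])

```text
time_s: 8.4
eef_pos: [505.5, -158.2, 7.3]
ee_rot: [-0.0, 0.751, 0.661, -0.0]
force: [1.0, 0.9, 0.4]
grip_width: 0.542
```

>>> move_arm(deltas=[[0,0,0,0,0,0],[0,0.2,0,0,0,0],[0,0.2,0,0,0,0],[0,0.2,0,0,0,0],[0,0.2,0,0,0,0],[0,0.2,0,0,0,0],[0,0.2,0,0,0,0],[0,0.1,0,0,0,0],[0,0,0,0,0,0],[0,0,0,0,0,0]])

```text
time_s: 9.4
eef_pos: [518.4, -159.9, 7.3]
ee_rot: [0.0, 0.752, 0.659, 0.0]
force: [-0.1, -0.3, -0.3]
grip_width: 0.541
```

```bash
python3 - <<'E'
from h import *
from scipy.spatial.transform import Rotation as R
s=ctrl.sense();q=s["ee_rot"];print(s["force"],s["time_s"]);M=R.from_quat([*q[1:],q[0]]).as_matrix();print(M.round(3))
cv2.imwrite("pics/w5.png",eyes.capture("wrist"))
E
```

```text
[-0.12023412 -0.31540148 -0.31336987] 9.4
[[ 0.132  0.991  0.   ]
 [ 0.991 -0.132  0.   ]
 [ 0.     0.    -1.   ]]
```

View pics/w5.png

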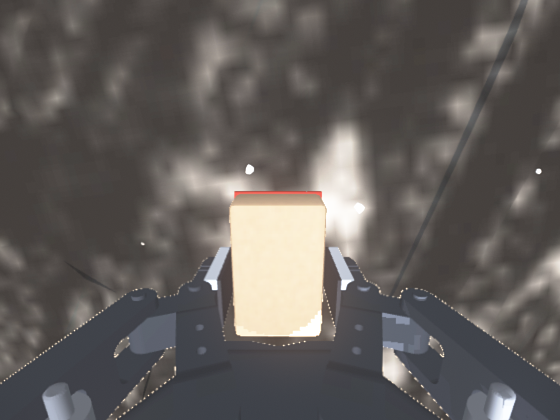

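>>> move_arm(deltas=[[0,0,0,0,0,0],[0,0,0,0,0,0],[0,0,-0.8,0,0,0],[0,0,-1.2,0,0,0],[0,0,-1.2,0,0,0],[0,0,-1.2,0,0,0],[-1.5,0,0,0,0,0],[-1.5,0,0,0,0,0],[-1.5,0,0,0,0,0],[-1.5,0,0,0,0,0]], grip=6.0)

```text
time_s: 10.45
eef_pos: [509.9, -221.0, 50.8]
ee_rot: [-0.0, 0.753, 0.658, -0.0]
force: [-0.7, -0.3, 0.3]
grip_width: 0.706
```

```bash
python3 - <<'E'
from h import *
print(onz("side",(258,328)),onz("side",(260,336)))
E
```

```text
[ 326.04251553 -349.42507746    0.        ] [ 3.18342790e+02 -3.75909375e+02  1.13686838e-13]
```

>>> move_arm(deltas=[[0,0,0,0,0,0],[0,0,0,0,0,0],[0,0,0,0,0,0],[0,0,0,0,0,0],[0,0,0,0,0,0],[0,0,0,0,0,0],[0,0,0,0,0,0],[0,0,0,0,0,0],[0,0,0,0,0,0],[0,0,0,0,0,0]], grip=1.5)

```text
time_s: 11.45
eef_pos: [510.5, -219.4, 51.3]
ee_rot: [0.0, 0.752, 0.659, -0.0]
force: [-0.5, 0.4, -0.1]
grip_width: 0.177
```

```bash
python3 - <<'E'
from h import *
cv2.imwrite("pics/w6.png",eyes.capture("wrist"))
E
```

```text
(no output)
```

View pics/w6.png

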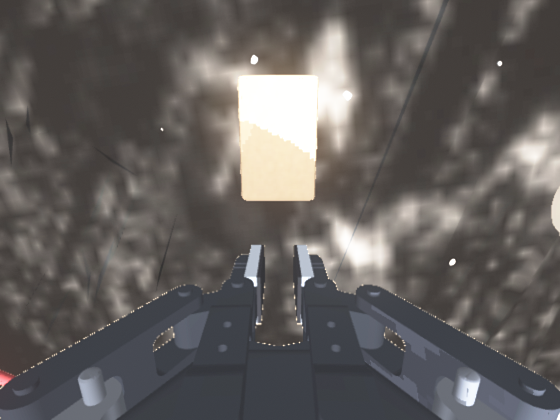

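>>> move_arm(deltas=[[0,0,1.2,0,0,0],[0,0,1.2,0,0,0],[0,0,1.2,0,0,0],[0,0,0.8,0,0,0],[0.4,0,0,0,0,0],[0.4,0,0,0,0,0],[0.4,0,0,0,0,0],[0.6,0,0,0,0,0],[0.8,0,0,0,0,0],[0.8,0,0,0,0,0]])

```text
time_s: 12.5
eef_pos: [515.2, -185.0, 7.5]
ee_rot: [0.0, 0.752, 0.659, 0.0]
force: [-1.0, -0.3, 0.8]
grip_width: 0.178
```

>>> move_arm(deltas=[[0.9,0,0,0,0,0],[0.9,0,0,0,0,0],[0.9,0,0,0,0,0],[0.9,0,0,0,0,0],[0.9,0,0,0,0,0],[0.9,0,0,0,0,0],[0.9,0,0,0,0,0],[0.9,0,0,0,0,0],[0.9,0,0,0,0,0],[0.9,0,0,0,0,0]])

```text
time_s: 13.5
eef_pos: [527.0, -95.7, 7.3]
ee_rot: [-0.0, 0.752, 0.659, -0.0]
force: [0.5, -1.6, 1.0]
grip_width: 0.174
```

>>> move_arm(deltas=[[0.9,0,0,0,0,0],[0.9,0,0,0,0,0],[0.9,0,0,0,0,0],[0.9,0,0,0,0,0],[0.9,0,0,0,0,0],[0.9,0,0,0,0,0],[0.9,0,0,0,0,0],[0.9,0,0,0,0,0],[0.6,0,0,0,0,0],[0.3,0,0,0,0,0]])

```text
time_s: 14.5
eef_pos: [537.7, -15.5, 7.3]
ee_rot: [-0.0, 0.752, 0.659, -0.0]
force: [0.3, -0.2, 0.0]
grip_width: 0.174
```

```bash
python3 - <<'E'
from h import *
s=ctrl.sense();print(s["eef_pos"],s["force"],s["time_s"])
cv2.imwrite("pics/w7.png",eyes.capture("wrist"))
E
```

```text
[537.66396227 -15.52780495   7.28084668] [ 0.27244559 -0.17562164  0.00507236] 14.5
```

View pics/w7.png

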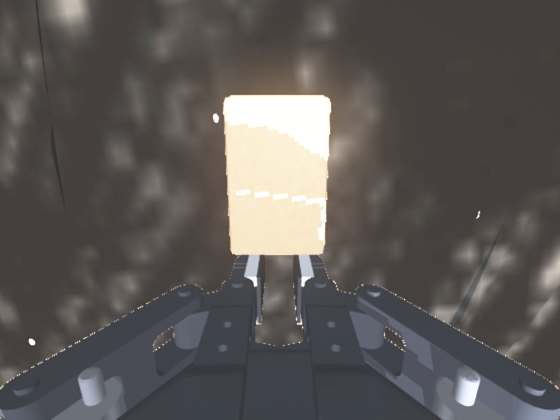

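>>> move_arm(deltas=[[0.6,0,0,0,0,0],[0.9,0,0,0,0,0],[0.9,0,0,0,0,0],[0.9,0,0,0,0,0],[0.9,0,0,0,0,0],[0.9,0,0,0,0,0],[0.9,0,0,0,0,0],[0.9,0,0,0,0,0],[0.6,0,0,0,0,0],[0.3,0,0,0,0,0]])

```text
time_s: 15.55
eef_pos: [548.0, 61.8, 7.3]
ee_rot: [0.0, 0.752, 0.659, 0.0]
force: [-0.1, -1.0, 0.8]
grip_width: 0.173
```

```bash
python3 - <<'E'
from h import *
s=ctrl.sense();print(s["eef_pos"],s["force"],s["time_s"])
cv2.imwrite("pics/w8.png",eyes.capture("wrist"))
im=eyes.capture("side");cv2.imwrite("pics/s8.png",cv2.resize(im[150:290,190:370],None,fx=4,fy=4))
im=eyes.capture("scene");cv2.imwrite("pics/sc8.png",cv2.resize(im[210:310,180:320],None,fx=5,fy=5,interpolation=cv2.INTER_CUBIC))
E
```

```text
[547.9778394   61.77201961   7.28845119] [-0.14794215 -0.95282156  0.82569487] 15.55
```

View pics/w8.png

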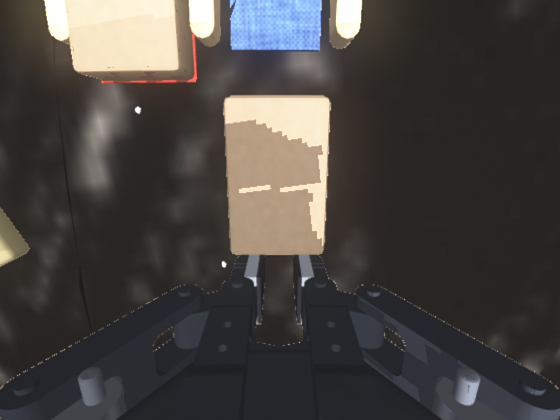

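View pics/sc8.png

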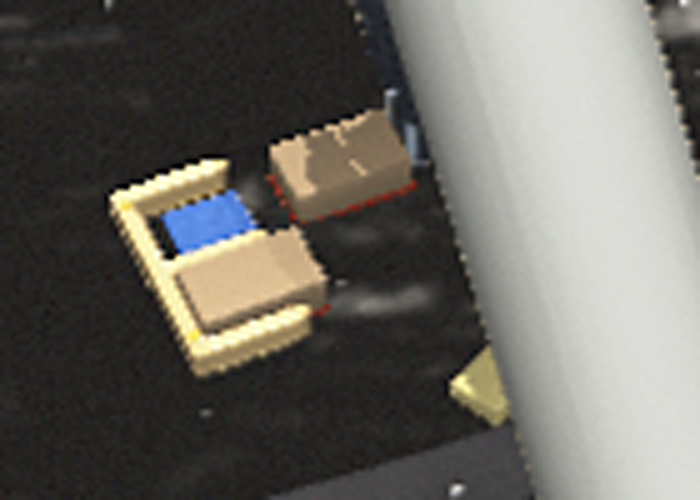

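```bash
python3 - <<'E'
from h import *
s=ctrl.sense();t=s["eef_pos"];ex=np.array([.1315,.9913]);ey=np.array([.9913,-.1315])
for n,p,z in [("feltL",(231,50),0),("feltR",(321,50),0),("noseM",(205,38),18),("noseR",(347,38),18),("noseL",(61,38),18),("bFL",(223,97),26),("bFR",(329.5,97),26),("bRL",(231,254),26),("bRR",(324,254),26),("doneL",(72,71),26),("doneR",(192,71),26)]:
    d=(onz("wrist",p,z)-t)[:2];print(n,(d@ex).round(1),(d@ey).round(1))
E
```

```text
feltL 103.4 -22.4
feltR 103.4 19.5
noseM 103.8 -30.2
noseR 103.7 27.5
noseL 105.0 -90.1
bFL 80.2 -22.4
bFR 80.2 20.0
bRL 12.3 -22.2
bRR 12.3 20.6
doneL 90.7 -82.2
doneR 89.9 -34.2
```

>>> move_arm(deltas=[[0.6,0,0,0,0,0],[0.7,0,0,0,0,0],[0.7,0,0,0,0,0],[0.7,0,0,0,0,0],[0.7,0,0,0,0,0],[0.7,0,0,0,0,0],[0.7,0,0,0,0,0],[0.7,0,0,0,0,0],[0.7,0,0,0,0,0],[0.5,0,0,0,0,0]])

```text
time_s: 16.7
eef_pos: [556.8, 128.2, 7.3]
ee_rot: [-0.0, 0.752, 0.659, -0.0]
force: [1.0, 0.1, 0.0]
grip_width: 0.176
```

```bash
python3 - <<'E'
from h import *
s=ctrl.sense();print(s["eef_pos"],s["force"],s["time_s"])
cv2.imwrite("pics/w9.png",eyes.capture("wrist"))
E
```

```text
[556.8283514  128.19364348   7.26614764] [1.02747132 0.08524952 0.04272617] 16.7
```

View pics/w9.png

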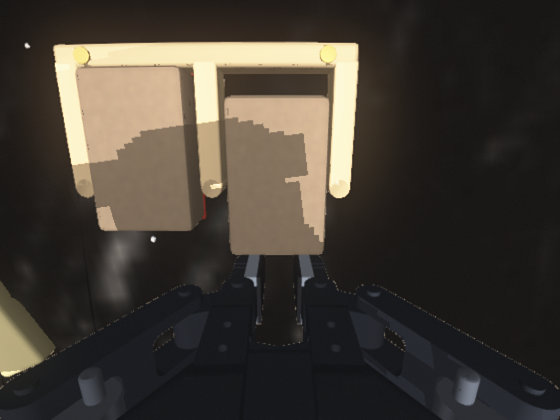

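Entered cleanly. About 12 mm remain.

>>> move_arm(deltas=[[0.3,0,0,0,0,0],[0.3,0,0,0,0,0],[0.2,0,0,0,0,0],[0.1,0,0,0,0,0],[0.1,0,0,0,0,0],[0.1,0,0,0,0,0],[0.1,0,0,0,0,0],[0,0,0,0,0,0],[0,0,0,0,0,0],[0,0,0,0,0,0]])

```text
time_s: 17.75
eef_pos: [558.4, 139.4, 7.3]
ee_rot: [0.0, 0.752, 0.659, 0.0]
force: [-0.1, -1.0, -0.7]
grip_width: 0.173
```

```bash
python3 - <<'E'
from h import *
s=ctrl.sense();print(s["eef_pos"],s["force"],s["time_s"])
cv2.imwrite("pics/w10.png",eyes.capture("wrist"))
E
```

```text
[558.3938123  139.42345469   7.30920985] [-0.13485764 -0.98466983 -0.70080899] 17.75
```

View pics/w10.png

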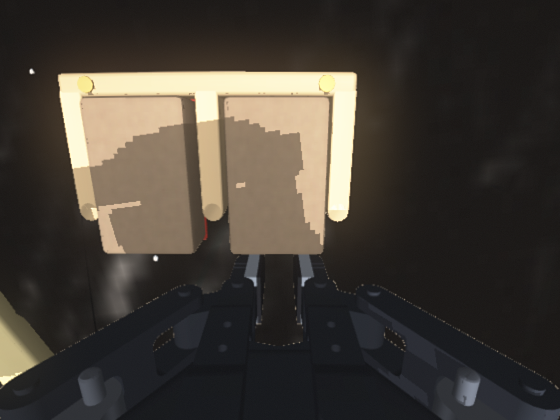

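Nearly flush with the neighbour; push on until the force shows contact with the wall.

>>> move_arm(deltas=[[0.05,0,0,0,0,0],[0.05,0,0,0,0,0],[0.05,0,0,0,0,0],[0.05,0,0,0,0,0],[0,0,0,0,0,0],[0,0,0,0,0,0],[0,0,0,0,0,0],[0,0,0,0,0,0],[0,0,0,0,0,0],[0,0,0,0,0,0]])

```text
time_s: 18.8
eef_pos: [558.4, 139.7, 7.3]
ee_rot: [0.001, 0.752, 0.659, -0.001]
force: [-3.9, -10.9, 3.2]
grip_width: 0.177
```

>>> move_arm(deltas=[[-0.2,0,0,0,0,0],[-0.5,0,0,0,0,0],[-1.5,0,0,0,0,0],[-1.5,0,0,0,0,0],[-1.0,0,-1.0,0,0,0],[0,0,-2.0,0,0,0],[0,0,-2.0,0,0,0],[0,0,-2.0,0,0,0],[0,0,-2.0,0,0,0],[0,0,-1.0,0,0,0]])

```text
time_s: 19.8
eef_pos: [553.1, 94.2, 109.7]
ee_rot: [0.001, 0.753, 0.658, 0.001]
force: [-0.7, 0.7, -0.1]
grip_width: 0.179
```

```bash
python3 - <<'E'
from h import *
s=ctrl.sense();print(s["eef_pos"],s["force"],s["time_s"])
w=eyes.capture("wrist");cv2.imwrite("pics/w11.png",w)
im=eyes.capture("side");cv2.imwrite("pics/s11.png",cv2.resize(im[100:310,160:440],None,fx=2.8,fy=2.8,interpolation=cv2.INTER_CUBIC))
im=eyes.capture("scene");cv2.imwrite("pics/sc11.png",cv2.resize(im[210:310,180:320],None,fx=5,fy=5,interpolation=cv2.INTER_CUBIC))
E
```

```text
[553.0581856   94.1652821  109.67183155] [-0.65530359  0.65870905 -0.07484339] 19.8
```

View pics/w11.png

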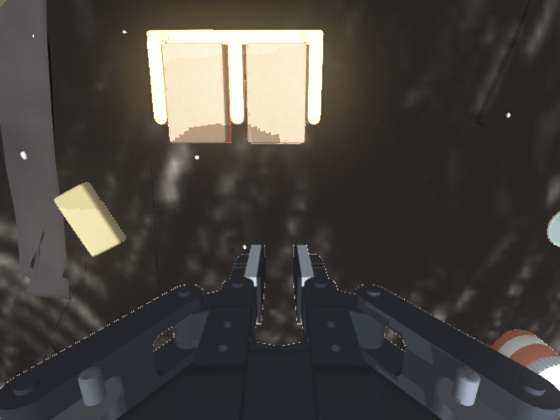

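View pics/sc11.png

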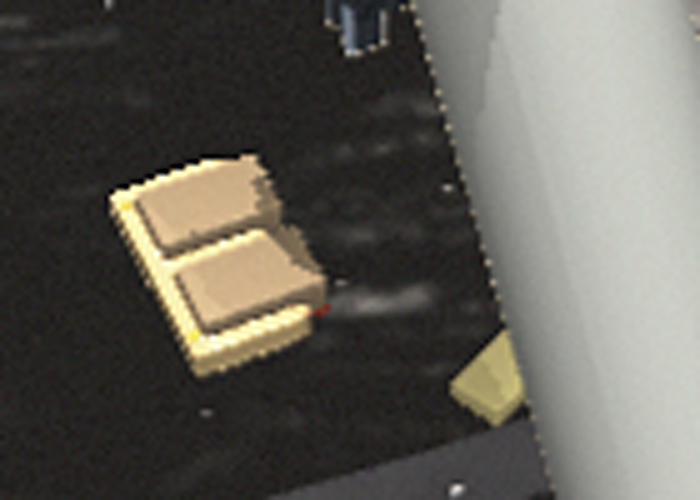

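View pics/s11.png

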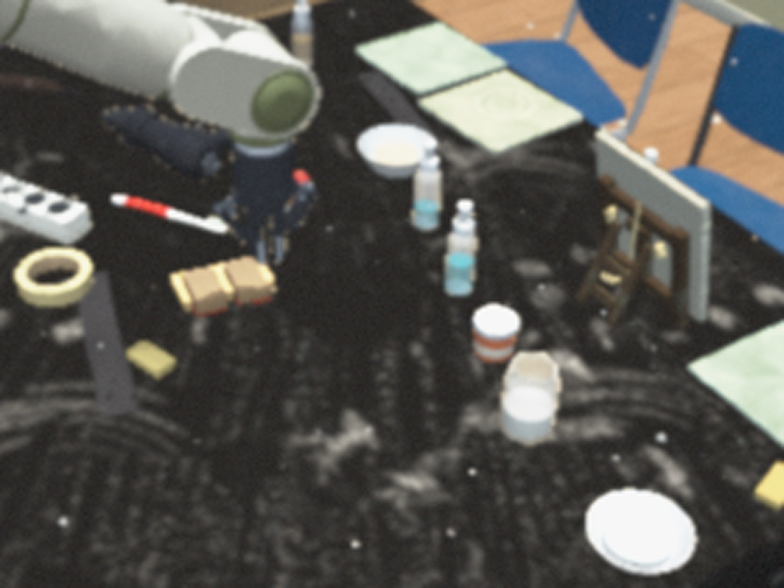

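Both blocks sit home, flush side by side (front edges at about row 143 in the wrist view), with red rims at the bottom. The arm is clear and the bystanders are where they were, so I'm handing the job in.

```bash
python3 - <<'E'
from h import *
print(order.finish_job())
E
```

```text
the job is handed in; nothing more can be done
None
```

The block is in the free bay, grit face down and home against the back wall. I handed the job in at about 20 s of the 64 s allowed.

- **Tipping:** I pushed the block over onto its grit face with the closed fingers on the plain side.
- **Turning:** I turned it about 74° where it lay, with the fingers loosely around it (46 mm opening on the 44 mm width). It was not gripped or lifted.
- **Sliding:** I pushed it lengthwise into the bay with two spread fingertips on its end. It stopped against the wall, with about 11 N on the wrist and no further advance.

**Last checks:** In the final pictures the block's end is level with its neighbour's, the red rim is at the bottom, and the gripper is about 10 cm up and well clear. By eye, the neighbour block, tray and the bystanders in view had not moved. The arm partly hid the red-lidded pot, and the ochre pot was outside the final crops, though no move went near either. One early side-view estimate of the tipped block disagreed by about 10 mm, because I had read the wrong corners. I used the wrist view instead, and later pictures agreed with it.

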